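# Clear finished assemblies and loose clips into their trays

### The arm

A 6-joint arm with a two-finger parallel gripper is mounted at the origin on a cart in front of the work surface, level with it; the furniture and walls round the work are solid. World frame = base frame: x ahead of the robot, y to its left, z up, the work surface at z = 0. Lengths are in m, angles in rad, forces in N, time in s.
With the tool pointing down it reaches from about 0.275 to 0.875 m from the base axis. Payload 12.5 kg.
Tool frame: the origin (TCP) lies midway between the tips of the shut fingers; the grasp point (between the pads) lies 19 mm behind it; x points along the fingers, y is the direction in which the jaws open and shut, and the axes are right-handed (so a half turn about x gives the same grasp; the last joint's range is limited). The gripper opens to 85 mm and grips with 20 to 120 N. Pads are 22 mm wide; open, the fingers measure 114 mm over their backs; the gripper's body (76 mm by 85 mm) begins 54 mm behind the grasp point. The pads swing forward as they close: fully open they stand 13 mm farther back than shut.
Start: joints at [-1.413, 0.351, 1.652, -0, 1.139, -0.085], TCP at [0.132, -0.534, 0.231] pointing down, gripper open.
Joint ranges: [-2.75, 2.75], [-0.79, 2.1], [0.01, 2.65], [-1.57, 4.71], [0.07, 3.14], [-2.87, 2.87]. Speed limits (rad/s): [2.22, 2.22, 2.79, 3.14, 3.14, 3.14].

### API

Orientations are given as a unit quaternion [x, y, z, w].
In Python, from plant import state, camera, calibration, job_done gives the robot as it stands.
- The arm moves only by the shell command python3 -m pendant 'ROWS' [FORCE]. ROWS is JSON, a list that holds one entry, the list of rows, each a list of 7 numbers: the shift along the tool's x, y, z in m, then the turn, a rotation vector about the tool's x, y, z in rad, then the gripper's target within -1 to 1 (shut at 1, half-way at 0, fully open at -1). In form: [[[dx, dy, dz, rx, ry, rz, claw], ...]]. A call has exactly 8 rows; each row shifts and turns the commanded pose from where the row before left it, along the tool's axes as they then stand; what a row does not reach is not made up. A row lasts 1/12 s, in which the tool goes at most 41.7 mm and 7.16 degrees, less where a joint would pass 70% of its speed; a pose out of reach is approached as far as the arm can. A call with a gripper value outside its range is refused whole. The fingers move at their own pace and stop on an object; FORCE is the grip in N (left out, the last holds). Time passes only in rows, so rows that do not move let the fingers close, or fill a call up. It gives the time, the measured TCP pose, the force and the opening at its end, in the units of the state.
- state(): the state, without advancing time (a new reading comes with each control period).
- camera(name): name is "scene" or "top" or "wrist"; returns the picture (480x640x3 uint8, blue, green, red); there is no depth.
- calibration(name): a dict with "mtx" (3x3 intrinsics, pixels), "position" and "orientation" of the camera in the world. Camera axes: x right, y up, looking along -z (the intrinsics and any distortion apply to the point x, -y, -z); pixel columns grow to the right and rows downward; lengths in m; the calibration is good to about 2 mm. A picture is of the moment at which its call begins: read the wrist's pose just before it. calibration takes no time and is no camera call; for the wrist camera it gives the pose at the moment of the call.
- job_done(): hands the job in, once; it reports no verdict.
The state is a dict: "time_s": time; "joint_pos": joint angles; "dq": joint speeds; "joint_efforts": joint torques, N m; "tool_pos": TCP position; "ee_rot": TCP orientation; "ft_force": force on the tool from outside, world axes, zero at the start; "moment": the same for the moment, N m; "grip_width": finger opening in m.
Only numpy, scipy, OpenCV 4.12 (cv2) and the standard library are available. Lean on these libraries where they do the work, as an engineer would, in place of code of your own. Each camera call takes 0.05 s, during which the arm holds its last target.

### The job

Clear the bench at the end of the run: lay the three finished clip assemblies (black block on a steel strap) in the green tray, one in each pocket, and the two bare black clips in the red tray, one in each pocket. Each part lies flat on the pocket floor, lengthwise along the tray's long direction (either way round), roughly in the middle of its pocket. Leave the steel setting block and the plug gauge where they are.

Things in the scene. Friction and masses are not known exactly. Their poses are not given: they have to be found in the camera images.
- assembly_0: finished clip assembly, 18 x 46 x 18 mm, about 30 g, one of three alike: black block on one half of a bright steel strap with a brass rivet on its bare half. Origin: centre of underside; y along the strap, z up. Grip the block across x: it spans y = -4 to +23 mm (middle +10), 18 mm wide, top at 17 mm. The bare strap (y -23 to -4 mm) is 2 mm thick. Lies flat
- assembly_1: finished clip assembly, 18 x 46 x 18 mm, about 30 g, one of three alike: black block on one half of a bright steel strap with a brass rivet on its bare half. Origin: centre of underside; y along the strap, z up. Grip the block across x: it spans y = -4 to +23 mm (middle +10), 18 mm wide, top at 17 mm. The bare strap (y -23 to -4 mm) is 2 mm thick. Lies flat
- assembly_2: finished clip assembly, 18 x 46 x 18 mm, about 30 g, one of three alike: black block on one half of a bright steel strap with a brass rivet on its bare half. Origin: centre of underside; y along the strap, z up. Grip the block across x: it spans y = -4 to +23 mm (middle +10), 18 mm wide, top at 17 mm. The bare strap (y -23 to -4 mm) is 2 mm thick. Lies flat
- clip_0: bare loose clip, all black, U-shaped from above, no strap: 19 x 35 x 19 mm (x, y, z), about 12 g, one of two alike. Origin: centre of the underside (within 1 mm); y along its length, z up. Grip it across x. Lies flat
- clip_2: bare loose clip, all black, U-shaped from above, no strap: 19 x 35 x 19 mm (x, y, z), about 12 g, one of two alike. Origin: centre of the underside (within 1 mm); y along its length, z up. Grip it across x. Lies flat
- green_tray: green tray for finished assemblies, fixed, 214 mm (y) x 56 mm, 3 pockets in a row. Origin: centre of underside; y along the row, z up. Pocket centres: x = 0, y = -70, 0 and +70 mm; floor 4 mm above the bench, 66 mm long (y), 50 mm wide (x). Cross walls 4 mm thick between pockets and at the ends, top 14 mm above the bench; along the long sides only a lip, top at 7 mm
- red_tray: red tray for bare clips, fixed, 144 mm (y) x 56 mm, 2 pockets in a row. Origin: centre of underside; y along the row, z up. Pocket centres: x = 0, y = -35 and +35 mm; floor 4 mm above the bench, 66 mm long (y), 50 mm wide (x). Cross walls 4 mm thick between pockets and at the ends, top 14 mm above the bench; along the long sides only a lip, top at 7 mm
- gauge_block: grey ground-steel setting block, 25 x 50 x 25 mm, loose on the bench among the parts; origin: centre of the underside, y along its length. Not to be moved
- plug_gauge: lying plug gauge, 19 x 108 x 19 mm, light grey rod with a red band, loose on the bench; origin: centre of the underside, y along its length. Not to be moved
- clamp_fixture: fixed assembly fixture, 110 x 170 mm, in the middle of the bench between the trays, with a toggle clamp whose red lever stands up to 161 mm above the bench: carry parts over or round it. Origin: on the bench, about the middle of its base. Not part of the job

How it is judged:
By the outcome, as a careful person would: the job done as asked, in the order asked, and still so for the second after the job is handed in, with the robot touching nothing.
It also fails if it takes over 118 s, if anything falls off the work surface, if the arm or the gripper's body presses on something with over 40 N, if the wrist force passes 120 N, or if a joint passes its speed limit or range.

## Working session

There is one attempt and no reset: what is moved stays moved. The work goes in short steps, Python scripts to look and compute and a shell command to move; the robot and the scene stay as the last step left them, time stands still between calls to the robot, and variables do not carry over. Pictures are saved under pics/ and viewed, and the job is handed in when it is done.

```bash
ls; mkdir -p pics; python3 - <<'E'
from plant import state,camera,calibration
import cv2
s=state();print(s)
for n in("scene","top","wrist"):
    c=calibration(n);print(n,c);cv2.imwrite(f'pics/{n}0.png',camera(n))
E
```

```text
pics
{'time_s': 0.0, 'joint_pos': array([-1.41260345e+00,  3.51250450e-01,  1.65241807e+00,  3.09794251e-05,
        1.13907379e+00, -8.45814666e-02]), 'dq': array([-0.00011092,  0.00107062,  0.00093359,  0.00169969,  0.00013113,
        0.00050643]), 'joint_efforts': array([ 1.95510729e-03, -5.06096041e+01, -2.91408008e+01,  2.83874428e-06,
        4.49635190e-03, -3.55006520e-06]), 'tool_pos': array([ 0.13220938, -0.53354295,  0.23075292]), 'ee_rot': array([-0.70189904, -0.08602505,  0.70190908, -0.08521193]), 'ft_force': array([ 0.06146655, -0.70080007,  0.09088594]), 'moment': array([-0.00301581,  0.01108198,  0.03545269]), 'grip_width': 0.08538827725295894}
scene {'mtx': array([[479.26403949,   0.        , 327.00778641],
       [  0.        , 479.26403949, 240.80238359],
       [  0.        ,   0.        ,   1.        ]]), 'position': array([-0.22402273,  0.43790501,  0.50440063]), 'orientation': array([-0.23774666,  0.44361523,  0.76871401, -0.39466547])}
top {'mtx': array([[479.51518639,   0.        , 325.47592394],
       [  0.        , 479.51518639, 236.8365658 ],
       [  0.        ,   0.        ,   1.        ]]), 'position': array([ 0.37194159, -0.03042653,  1.00389613]), 'orientation': array([-0.03219134,  0.04359794,  0.71365094, -0.69840194])}
wrist {'mtx': array([[368.97545557,   0.        , 320.15985831],
       [  0.        , 368.97545557, 244.26774699],
       [  0.        ,   0.        ,   1.        ]]), 'position': array([ 0.21361976, -0.51332712,  0.3732752 ]), 'orientation': array([-0.12971617,  0.10194886, -0.60741126,  0.77706609])}
```

View pics/top0.png

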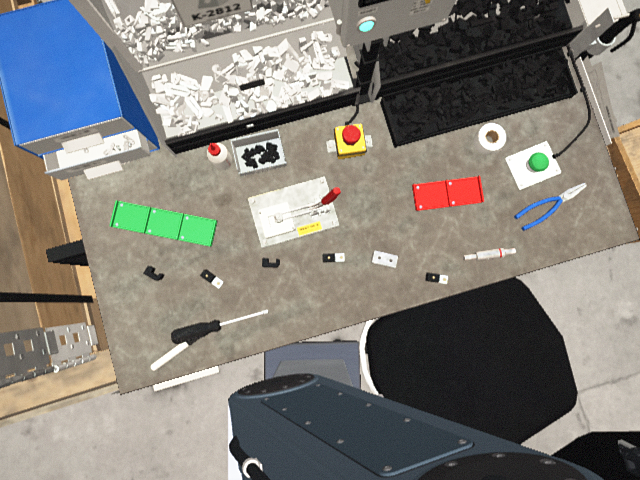

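View pics/scene0.png

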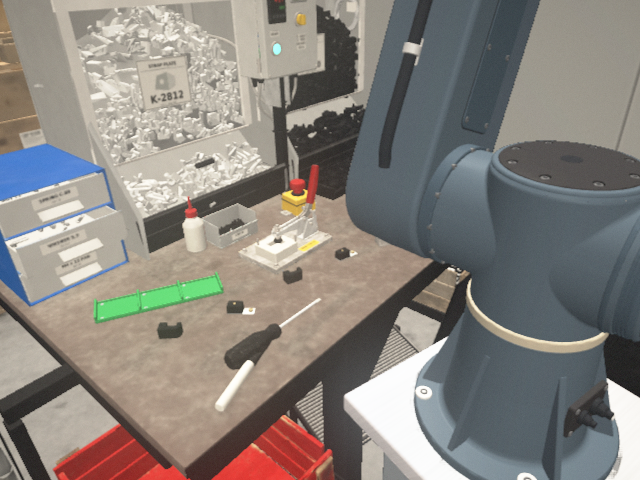

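View pics/wrist0.png

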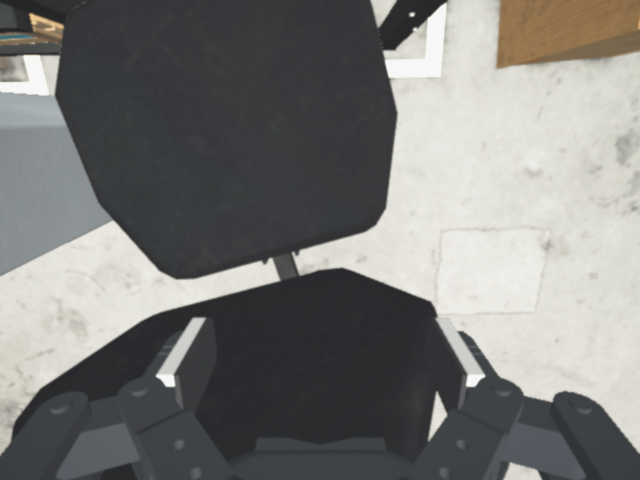

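Top view: the green tray is at about (163,223) and the red tray at (448,193). Assemblies show at (212,279), (333,258) and (436,278). Bare clips are at (153,272) and (271,263), the gauge block at (384,259) and the plug at (490,254). I'll enlarge for exact pixels.

```bash
cat > h.py <<'E'
import numpy as np,cv2
from scipy.spatial.transform import Rotation as R
from plant import state,camera,calibration
def ray(c,uv):
    d=np.linalg.inv(c['mtx'])@np.array([uv[0],uv[1],1.]); d=np.array([d[0],-d[1],-d[2]])
    return R.from_quat(c['orientation']).apply(d)
def w(c,uv,z):
    d=ray(c,uv);p=np.array(c['position']);t=(z-p[2])/d[2];return p+t*d
def px(c,P):
    q=R.from_quat(c['orientation']).inv().apply(np.array(P,float)-c['position'])
    return c['mtx'][0,0]*q[...,0]/-q[...,2]+c['mtx'][0,2], c['mtx'][1,1]*-q[...,1]/-q[...,2]+c['mtx'][1,2]
E
python3 - <<'E'
import cv2,numpy as np
im=cv2.imread('pics/top0.png')
def crop(x,y,ww,hh,s):
    c=cv2.resize(im[y:y+hh,x:x+ww],None,fx=s,fy=s,interpolation=cv2.INTER_CUBIC)
    for k in range(0,ww,10):
        cv2.line(c,(k*s,0),(k*s,6 if k%50 else 14),(0,0,255),1)
        if k%20==0: cv2.putText(c,str(x+k),(k*s,24),0,.4,(0,0,255),1)
    for k in range(0,hh,10):
        cv2.line(c,(0,k*s),(6,k*s),(0,0,255),1)
        if k%20==0: cv2.putText(c,str(y+k),(8,k*s+4),0,.4,(0,0,255),1)
    return c
cv2.imwrite('pics/a.png',crop(100,195,130,100,6))
cv2.imwrite('pics/b.png',crop(250,235,130,50,6))
cv2.imwrite('pics/c.png',crop(360,170,160,120,5))
E
```

```text
(no output)
```

View pics/a.png

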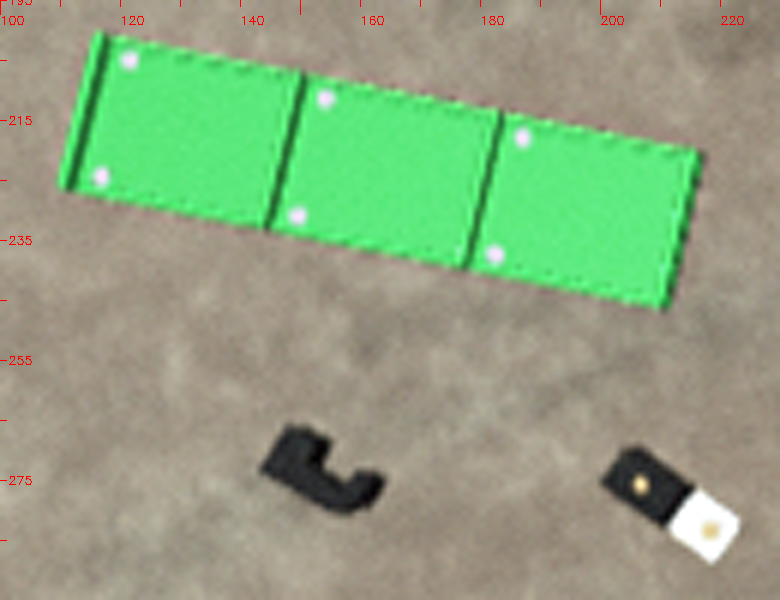

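View pics/b.png

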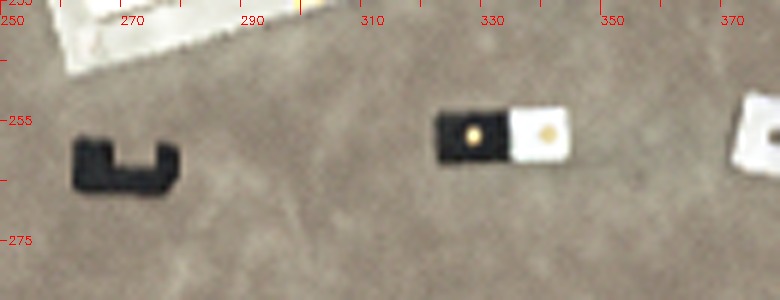

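View pics/c.png

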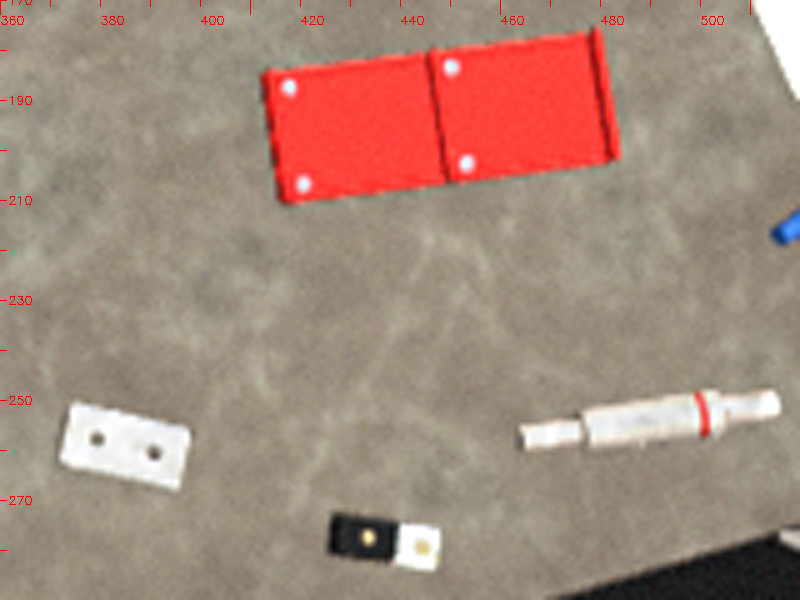

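```bash
cat > fit.py <<'E'
from h import *
from scipy.optimize import minimize
ASM=[((-.009,.009),(-.004,.023),(0,.017)),((-.009,.009),(-.023,.023),(0,.002))]
CLIP=[((-.0095,.0095),(-.0175,.0175),(0,.019))]
BLK=[((-.0125,.0125),(-.025,.025),(0,.025))]
def pts(boxes,p,z0=0):
    out=[]
    for b in boxes:
        P=np.array([(x,y,z+z0) for x in b[0] for y in b[1] for z in b[2]])
        c,s=np.cos(p[2]),np.sin(p[2])
        out.append(np.c_[p[0]+c*P[:,0]-s*P[:,1],p[1]+s*P[:,0]+c*P[:,1],P[:,2]])
    return out
def sil(c,boxes,p,roi,S,z0=0,hull=False):
    x,y,ww,hh=roi;m=np.zeros((hh*S,ww*S),np.uint8);allp=[]
    for P in pts(boxes,p,z0):
        u,v=px(c,P);q=np.c_[(u-x+.5)*S-.5,(v-y+.5)*S-.5]
        allp.append(q)
    if hull: allp=[np.vstack(allp)]
    for q in allp: cv2.fillConvexPoly(m,cv2.convexHull(np.round(q*16).astype(np.int32)),255,shift=4)
    return m
def fit(c,im,roi,boxes,p0,S=8,hull=False,lo=85,hi=185,z0=0,blob=None):
    x,y,ww,hh=roi
    g=cv2.resize(cv2.cvtColor(im[y:y+hh,x:x+ww],cv2.COLOR_BGR2GRAY),None,fx=S,fy=S,interpolation=cv2.INTER_CUBIC)
    m=((g<lo)|(g>hi)).astype(np.uint8)*255
    cs,_=cv2.findContours(m,cv2.RETR_EXTERNAL,cv2.CHAIN_APPROX_NONE)
    k=max(cs,key=cv2.contourArea); m[:]=0
    if hull:k=cv2.convexHull(k)
    cv2.drawContours(m,[k],-1,255,-1)
    ma=cv2.GaussianBlur(m,(0,0),S*.6).astype(float)
    def cost(p):
        q=cv2.GaussianBlur(sil(c,boxes,p,roi,S,z0,hull),(0,0),S*.6)
        return ((q-ma)**2).sum()/(255**2*(m>0).sum())
    best=None
    for da in(-.1,.1):
        p=np.array(p0)+[0,0,da]
        r=minimize(cost,p,method='Nelder-Mead',options=dict(initial_simplex=[p,p+[.004,0,0],p+[0,.004,0],p+[0,0,.1]],xatol=1e-5,fatol=1e-6))
        if best is None or r.fun<best.fun: best=r
    vis=cv2.cvtColor(g,cv2.COLOR_GRAY2BGR)
    q=sil(c,boxes,best.x,roi,S,z0,hull);cs,_=cv2.findContours(q,cv2.RETR_EXTERNAL,cv2.CHAIN_APPROX_NONE)
    cv2.drawContours(vis,cs,-1,(0,0,255),1);cv2.drawContours(vis,[k],-1,(0,255,0),1)
    return best.x,best.fun,vis
E
python3 - <<'E'
from fit import *
c=calibration('top');im=cv2.imread('pics/top0.png')
def yaw(a,b):# from strap to block = +y
    d=np.array(b)-a;return np.arctan2(-d[0],d[1])
V=[]
for n,roi,bl,st in[('A_left',(193,260,38,38),(206,275),(218,283)),('A_mid',(315,245,38,26),(328,257),(341,257)),('A_right',(418,265,38,28),(432,277),(443,279))]:
    B=w(c,bl,.017);S=w(c,st,.002);p0=[*((w(c,bl,.017)[:2]+S[:2])/2),yaw(S[:2],B[:2])]
    p,f,v=fit(c,im,roi,ASM,p0);print(n,p,f);V.append(v)
for n,roi,a,b in[('C_left',(138,260,30,30),(145,270),(160,279)),('C_mid',(256,252,30,24),(262,264),(278,264))]:
    A=w(c,a,.01);B=w(c,b,.01)
    p,f,v=fit(c,im,roi,CLIP,[*((A+B)[:2]/2),yaw(B[:2],A[:2])],hull=True);print(n,p,f);V.append(v)
H=max(v.shape[0] for v in V)
V=[cv2.copyMakeBorder(v,0,H-v.shape[0],0,0,0) for v in V];V=[v for v in V]
cv2.imwrite('pics/f1.png',cv2.resize(np.hstack(V),None,fx=.6,fy=.6))
print(np.hstack(V).shape)
# trays: outer corners at wall tops (z .014)
G=[w(c,(100+x/6-.42,195+y/6-.42),.014)[:2] for x,y in[(97,33),(704,152),(667,309),(61,189)]]
Rr=[w(c,(360+x/5-.4,170+y/5-.4),.014)[:2] for x,y in[(263,71),(600,29),(620,158),(283,204)]]
for n,Q in(('green',G),('red',Rr)):
    Q=np.array(Q);e=(Q[1]+Q[2]-Q[0]-Q[3])/2;f=(Q[3]+Q[2]-Q[0]-Q[1])/2
    print(n,Q.mean(0),'len',np.hypot(*e),'wid',np.hypot(*f),'yaw of y axis (towards +y)',np.arctan2(e[0],-e[1]), np.arctan2(f[1],f[0]))
b=w(c,(384,259),.025);print('block',b);print('plug',w(c,(464,257),.01),w(c,(515,250),.01)); print('fixture lever top',w(c,(335,193),.161))
E
```

```text
A_left [ 0.39956111  0.19055989 -0.60374014] 0.7536765464805482
A_mid [ 0.43580678 -0.05950326  0.04570447] 0.8095152779887048
A_right [ 0.38945208 -0.27331694 -0.10402091] 0.5994968042813129
C_left [ 0.41063934  0.30770995 -0.50696777] 0.04911120246581235
C_mid [ 0.4275719   0.06745036 -0.08953391] 0.02865329223942872
(304, 1392, 3)
green [0.5141714  0.28788243] len 0.2139624716853163 wid 0.05557691826473928 yaw of y axis (towards +y) -0.2162364393484467 2.927683748698314
red [ 0.56651812 -0.30759293] len 0.1442915519392713 wid 0.056444647791943546 yaw of y axis (towards +y) 0.11141171731824241 -3.0410715697897523
block [ 0.4290375  -0.16619154  0.025     ]
plug [ 0.43049308 -0.33547043  0.01      ] [ 0.4428417  -0.44335639  0.01      ]
fixture lever top [ 0.54091991 -0.0638386   0.161     ]
```

View pics/f1.png

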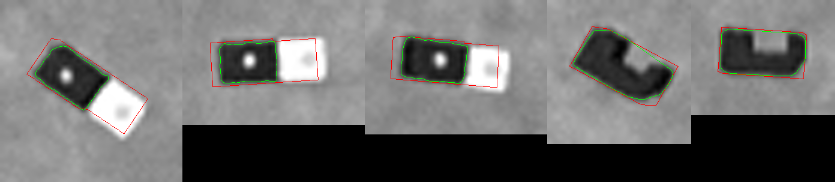

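Clips and trays fit well: tray lengths come out at 214 and 144 mm. The assembly masks split at the black/white edge, so I'll fix that with a closing.

```bash
sed -i "s/    cs,_=cv2.findContours(m,cv2.RETR_EXTERNAL,cv2.CHAIN_APPROX_NONE)\n    k=max/&/; /astype(np.uint8)\*255/a\    m=cv2.morphologyEx(cv2.copyMakeBorder(m,20,20,20,20,0),cv2.MORPH_CLOSE,np.ones((2*S-1,2*S-1),np.uint8))[20:-20,20:-20].copy()" fit.py
python3 - <<'E'
from fit import *
c=calibration('top');im=cv2.imread('pics/top0.png')
V=[]
for n,roi,p0 in[('A_left',(193,260,38,38),(.397,.188,-.604)),('A_mid',(315,245,38,26),(.4358,-.062,-.03)),('A_right',(418,265,38,28),(.389,-.276,-.1))]:
    p,f,v=fit(c,im,roi,ASM,p0,lo=85);print(n,p,f);V.append(v)
H=max(v.shape[0] for v in V)
V=[cv2.copyMakeBorder(v,0,H-v.shape[0],0,0,0) for v in V]
cv2.imwrite('pics/f2.png',cv2.resize(np.hstack(V),None,fx=.85,fy=.85))
E
```

```text
A_left [ 0.39735486  0.18901446 -0.65291472] 0.025815034855969764
A_mid [ 0.43605346 -0.06360347  0.05220955] 0.019580127928372007
A_right [ 0.38833278 -0.27781268 -0.14572245] 0.01613609008336387
```

View pics/f2.png

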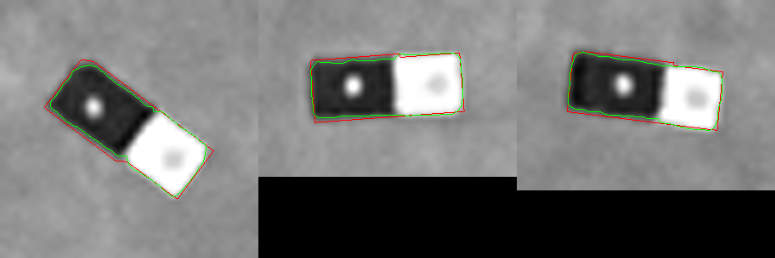

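```bash
cat >> h.py <<'E'
def plan(x,y,z,jaw,s=None):
    """target TCP, jaw = yaw of the part's x axis; prints shift in present tool axes & turn about tool x"""
    s=s or state();T=R.from_quat(s['ee_rot']);M=T.as_matrix()
    d=T.inv().apply(np.array([x,y,z])-s['tool_pos'])
    j=np.array([np.cos(jaw),np.sin(jaw),0])
    best=[]
    for sg in(1,-1):
        k=T.inv().apply(sg*j);best.append(np.arctan2(k[2],k[1]))
    tilt=np.degrees(np.arccos(-M[2,0]))
    print('t',round(s['time_s'],2),'tcp',np.round(s['tool_pos'],4),'toolY',np.round(M[:,1],3),'tilt',round(tilt,2),'w',round(s['grip_width'],4),'j',np.round(s['joint_pos'],2),'F',np.round(s['ft_force'],1))
    print('shift xyz mm',np.round(d*1000,1),'turn rx rad',np.round(best,3),'rows by turn >=',np.round(np.abs(best)/.125,1))
E
python3 - <<'E'
from h import *
plan(.38833+.010*np.sin(.1457),-.2778+.010*np.cos(.1457),.10,-.1457)
c=calibration('top')
print(R.from_quat(state()['ee_rot']).as_matrix().round(3))
c0=calibration('wrist');print('wrist look',R.from_quat(c0['orientation']).as_matrix()[:,2]*-1)
for a in[(261,247),(338,225),(248,195),(328,178)]: print('fixture',w(c,a,.01).round(3))
E
```

```text
t 0.15 tcp [ 0.1322 -0.5336  0.2309] toolY [ 0.24  -0.971 -0.001] tilt 0.05 w 0.0855 j [-1.41  0.35  1.65 -0.    1.14 -0.08] F [ 0.3 -0.5 -0.1]
shift xyz mm [ 131.1 -195.9 -313.9] turn rx rad [-1.182  1.959] rows by turn >= [ 9.5 15.7]
[[-0.     0.24  -0.971]
 [ 0.001 -0.971 -0.24 ]
 [-1.    -0.001 -0.   ]]
wrist look [-0.31599917 -0.07790166 -0.94555584]
fixture [0.46  0.087 0.01 ]
fixture [ 0.503 -0.074  0.01 ]
fixture [0.57  0.113 0.01 ]
fixture [ 0.604 -0.056  0.01 ]
```

```bash
python3 -m pendant '[[[0,-0.021,-0.034,0,0,0,0.1],[0,-0.021,-0.034,0,0,0,0.1],[0,-0.021,-0.034,0,0,0,0.1],[0,-0.021,-0.034,0,0,0,0.1],[0,-0.021,-0.034,0,0,0,0.1],[0,-0.021,-0.034,0,0,0,0.1],[0,-0.021,-0.034,0,0,0,0.1],[0,-0.021,-0.034,0,0,0,0.1]]]' 40
python3 -m pendant '[[[0.012,0,0,-0.12,0,0,0.1],[0.012,0,0,-0.12,0,0,0.1],[0.012,0,0,-0.12,0,0,0.1],[0.012,0,0,-0.12,0,0,0.1],[0.012,0,0,-0.12,0,0,0.1],[0.012,0,0,-0.12,0,0,0.1],[0.012,0,0,-0.12,0,0,0.1],[0.012,0,0,-0.12,0,0,0.1]]]'
python3 - <<'E'
from h import *
plan(.38833+.010*np.sin(.1457),-.2778+.010*np.cos(.1457),.10,-.1457)
E
```

```text
time_s: 0.82
tool_pos: [0.3568, -0.3037, 0.2313]
ee_rot: [-0.702, -0.086, 0.702, -0.086]
ft_force: [0.3, -0.9, 0.5]
grip_width: 0.0378
time_s: 1.48
tool_pos: [0.3558, -0.3053, 0.1346]
ee_rot: [-0.582, -0.402, 0.582, -0.402]
ft_force: [0.4, 0.4, 0.4]
grip_width: 0.0384
t 1.48 tcp [ 0.3558 -0.3053  0.1346] toolY [ 0.935 -0.354 -0.   ] tilt 0.01 w 0.0384 j [-0.81  0.34  1.95 -0.    0.85 -0.45] F [0.4 0.4 0.4]
shift xyz mm [ 34.6  18.5 -47. ] turn rx rad [-0.216  2.925] rows by turn >= [ 1.7 23.4]
```

```bash
python3 -m pendant '[[[0.01,0.009,-0.0235,0,0,0,0.1],[0.01,0.0095,-0.0235,0,0,0,0.1],[0.01,0,0,-0.108,0,0,0.1],[0.005,0,0,-0.108,0,0,0.1],[0,0,0,0,0,0,0.1],[0,0,0,0,0,0,0.1],[0,0,0,0,0,0,0.1],[0,0,0,0,0,0,0.1]]]' 
python3 - <<'E'
from h import *
plan(.38833+.010*np.sin(.1457),-.2778+.010*np.cos(.1457),.005,-.1457)
c=calibration('wrist');im=camera('wrist');cv2.imwrite('pics/w1.png',im)
import json;json.dump({k:np.array(v).tolist() for k,v in c.items()},open('w1.json','w'))
E
```

```text
time_s: 2.15
tool_pos: [0.3901, -0.2685, 0.1007]
ee_rot: [0.537, 0.46, -0.537, 0.46]
ft_force: [-0.2, -0.0, -0.1]
grip_width: 0.0383
t 2.15 tcp [ 0.3901 -0.2685  0.1007] toolY [ 0.988 -0.154  0.001] tilt 0.04 w 0.0383 j [-0.7   0.41  1.96 -0.    0.78 -0.55] F [-0.2 -0.  -0.1]
shift xyz mm [95.7 -0.5 -0.6] turn rx rad [-0.009  3.132] rows by turn >= [ 0.1 25.1]
```

View pics/w1.png

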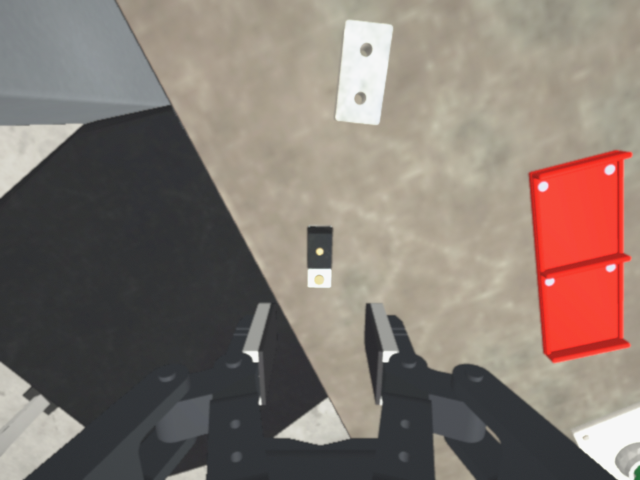

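The wrist view shows the assembly at (319,257), centred between the fingers at column ~318. I'll check the position numerically against the top view.

```bash
python3 - <<'E'
from fit import *
import json
c={k:np.array(v) for k,v in json.load(open('w1.json')).items()};im=cv2.imread('pics/w1.png')
p,f,v=fit(c,im,(295,215,50,85),ASM,(.388,-.278,-.1457),lo=75,hi=190);print(p,f);cv2.imwrite('pics/f3.png',v[:600])
# red tray corners tops
print([w(c,q,.014).round(4) for q in[(530,170),(630,153),(628,345),(547,360)]])
E
```

```text
[ 0.3880913  -0.27789991 -0.16662931] 0.12425579976862641
[array([ 0.5258, -0.2355,  0.014 ]), array([ 0.5854, -0.2344,  0.014 ]), array([ 0.5999, -0.3742,  0.014 ]), array([ 0.5424, -0.3783,  0.014 ])]
```

View pics/f3.png

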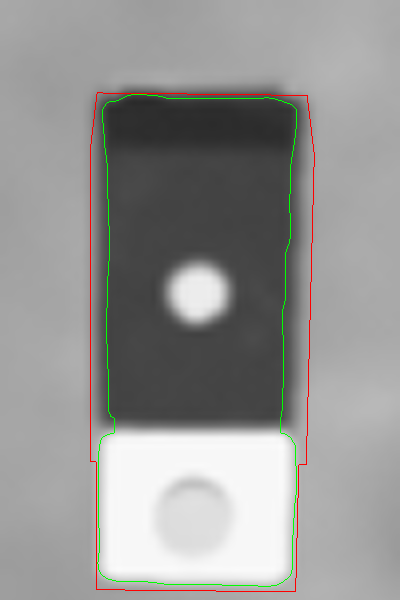

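Wrist and top views agree within about 0.5 mm. Now to descend and grip.

```bash
python3 -m pendant '[[[0.025,0,0,-0.005,0,0,0.1],[0.025,0,0,0,0,0,0.1],[0.025,0,0,0,0,0,0.1],[0.015,0,0,0,0,0,0.1],[0.0055,0,0,0,0,0,0.1],[0,0,0,0,0,0,0.1],[0,0,0,0,0,0,1],[0,0,0,0,0,0,1]]]' 40
python3 -m pendant '[[[0,0,0,0,0,0,1],[0,0,0,0,0,0,1],[0,0,0,0,0,0,1],[0,0,0,0,0,0,1],[-0.01,0,0,0,0,0,1],[-0.03,0,0,0,0,0,1],[-0.035,0,0,0,0,0,1],[-0.035,0,0,0,0,0,1]]]' 40
python3 - <<'E'
from h import *
plan(.44,-.1,.12,.2162)
cv2.imwrite('pics/w2.png',camera('wrist'))
E
```

```text
time_s: 2.87
tool_pos: [0.3906, -0.2687, 0.0059]
ee_rot: [0.536, 0.461, -0.535, 0.462]
ft_force: [-2.4, 4.1, 18.3]
grip_width: 0.0158
time_s: 3.53
tool_pos: [0.3897, -0.2679, 0.1168]
ee_rot: [-0.535, -0.462, 0.535, -0.462]
ft_force: [0.9, -0.9, 0.6]
grip_width: 0.016
t 3.53 tcp [ 0.3897 -0.2679  0.1168] toolY [ 0.989 -0.147 -0.   ] tilt 0.03 w 0.016 j [-0.7   0.38  1.95  0.    0.82 -0.55] F [ 0.9 -0.9  0.6]
shift xyz mm [  -3.1   25.2 -173.4] turn rx rad [-0.363  2.778] rows by turn >= [ 2.9 22.2]
```

View pics/w2.png

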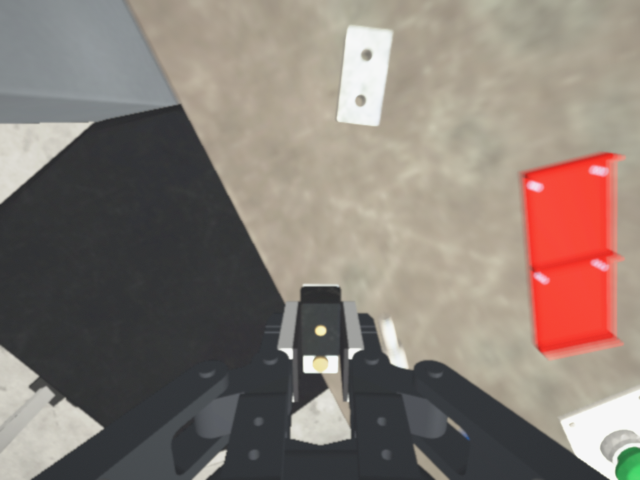

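The part is held squarely: block rivet at (320,331), level. Now to carry it past the front of the fixture to the green near pocket, at tray yaw −0.215.

```bash
python3 -m pendant '[[[0,0,0,0.067,0,0,1],[0,-0.0069,-0.0362,0,0,0,1],[0,-0.0069,-0.0362,0,0,0,1],[0,-0.0069,-0.0362,0,0,0,1],[0,-0.0069,-0.0362,0,0,0,1],[0,-0.0069,-0.0362,0,0,0,1],[0,-0.0069,-0.0362,0,0,0,1],[0,-0.0069,-0.0362,0,0,0,1]]]'
python3 -m pendant '[[[0,-0.0069,-0.0362,0,0,0,1],[0,-0.0069,-0.0362,0,0,0,1],[0,-0.0069,-0.0362,0,0,0,1],[0,0.0143,-0.0296,0,0,0,1],[0,0.0143,-0.0296,0,0,0,1],[0,0.0143,-0.0296,0,0,0,1],[0,0.0143,-0.0296,0,0,0,1],[0,0.0143,-0.0296,0,0,0,1]]]'
python3 - <<'E'
from h import *
plan(.5014,.2293,.06,-.215)
E
```

```text
time_s: 4.25
tool_pos: [0.3965, -0.0087, 0.1158]
ee_rot: [0.551, 0.443, -0.55, 0.444]
ft_force: [0.9, -0.7, -1.5]
grip_width: 0.0157
time_s: 4.92
tool_pos: [0.5015, 0.2313, 0.1159]
ee_rot: [0.551, 0.444, -0.55, 0.444]
ft_force: [-1.3, -1.5, 0.0]
grip_width: 0.0153
t 4.92 tcp [0.5015 0.2313 0.1159] toolY [ 0.977 -0.212  0.001] tilt 0.05 w 0.0153 j [ 0.35  0.5   1.75 -0.    0.89  0.56] F [-1.3 -1.5  0. ]
shift xyz mm [55.9  0.3  2. ] turn rx rad [ 1.00e-03 -3.14e+00] rows by turn >= [ 0.  25.1]
```

```bash
python3 -m pendant '[[[0.03,0,0.002,0,0,0,1],[0.03,0,0,0,0,0,1],[0.025,0,0,0,0,0,1],[0.012,0,0,0,0,0,1],[0.005,0,0,0,0,0,1],[0.002,0,0,0,0,0,1],[0,0,0,0,0,0,1],[0,0,0,0,0,0,1]]]'
python3 -c "
from h import *
plan(.5014,.2293,.011,-.215);cv2.imwrite('pics/w3.png',camera('wrist'))"
```

```text
time_s: 5.58
tool_pos: [0.5012, 0.2279, 0.0122]
ee_rot: [0.551, 0.443, -0.55, 0.444]
ft_force: [0.7, 0.3, 0.3]
grip_width: 0.016
t 5.58 tcp [0.5012 0.2279 0.0122] toolY [ 0.977 -0.213  0.002] tilt 0.12 w 0.016 j [0.34 0.67 1.79 0.   0.69 0.56] F [0.7 0.3 0.3]
shift xyz mm [ 1.2 -0.1 -1.4] turn rx rad [ 1.000e-03 -3.141e+00] rows by turn >= [ 0.  25.1]
```

View pics/w3.png

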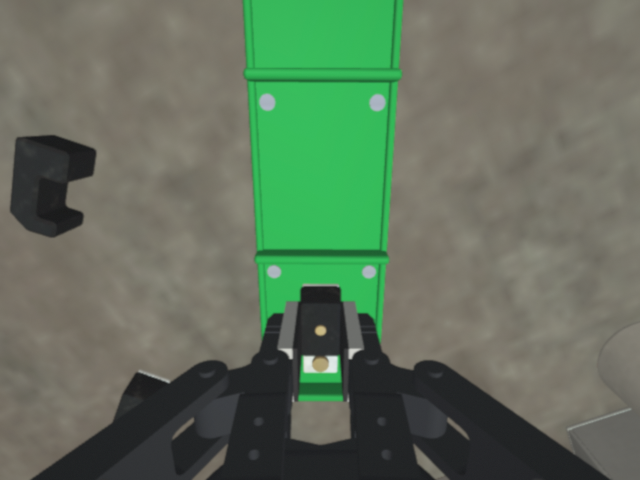

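```bash
python3 -m pendant '[[[0.001,0,0,0,0,0,1],[0,0,0,0,0,0,0.1],[0,0,0,0,0,0,0.1],[0,0,0,0,0,0,0.1],[-0.025,0,0,0,0,0,0.1],[-0.025,0,0,0.11,0,0,0.1],[-0.025,0,0,0.11,0,0,0.1],[-0.025,0,0,0.11,0,0,0.1]]]'
python3 -c "
from h import *
cv2.imwrite('pics/w4.png',camera('wrist'))
plan(.4035,.1970,.09,-.653)"
```

```text
time_s: 6.3
tool_pos: [0.5002, 0.2276, 0.111]
ee_rot: [-0.617, -0.346, 0.617, -0.346]
ft_force: [0.0, -0.6, 0.9]
grip_width: 0.0385
t 6.35 tcp [0.5024 0.2285 0.1156] toolY [ 0.849 -0.529  0.004] tilt 0.36 w 0.0385 j [0.34 0.5  1.75 0.   0.89 0.9 ] F [4.  1.3 5.1]
shift xyz mm [ 25.  -67.4  79.2] turn rx rad [ 0.095 -3.046] rows by turn >= [ 0.8 24.4]
```

View pics/w4.png

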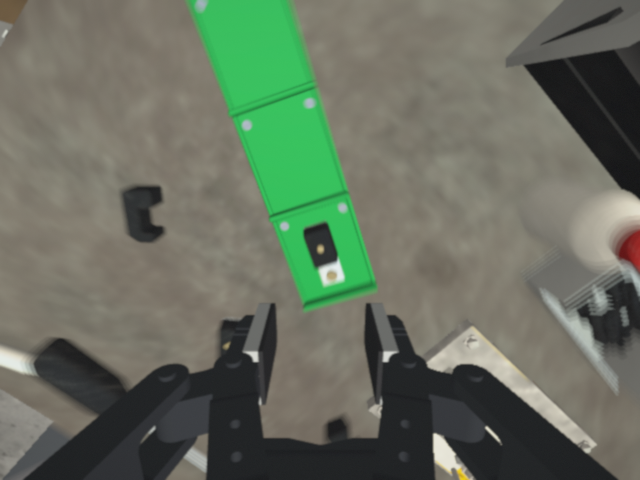

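The first assembly lies flat in the near pocket, at about (325,255). Next is the left assembly.

```bash
python3 -m pendant '[[[0.008,-0.0225,0.0264,0,0,0,0.1],[0.008,-0.0225,0.0264,0,0,0,0.1],[0.009,-0.0225,0.0264,0,0,0,0.1],[0,0,0,0.095,0,0,0.1],[0,0,0,0,0,0,0.1],[0,0,0,0,0,0,0.1],[0,0,0,0,0,0,0.1],[0,0,0,0,0,0,0.1]]]'
python3 -c "
from h import *
plan(.4035,.1970,.007,-.653)
cv2.imwrite('pics/w5.png',camera('wrist'))
"
```

```text
time_s: 7.02
tool_pos: [0.4027, 0.1952, 0.085]
ee_rot: [0.632, 0.318, -0.631, 0.318]
ft_force: [-0.1, -0.0, -0.1]
grip_width: 0.0384
t 7.02 tcp [0.4027 0.1952 0.085 ] toolY [ 0.804 -0.595  0.001] tilt 0.07 w 0.0384 j [ 0.35  0.4   2.03 -0.    0.71  0.98] F [-0.1 -0.  -0.1]
shift xyz mm [78.  -0.5 -1.9] turn rx rad [ 0.016 -3.126] rows by turn >= [ 0.1 25. ]
```

View pics/w5.png

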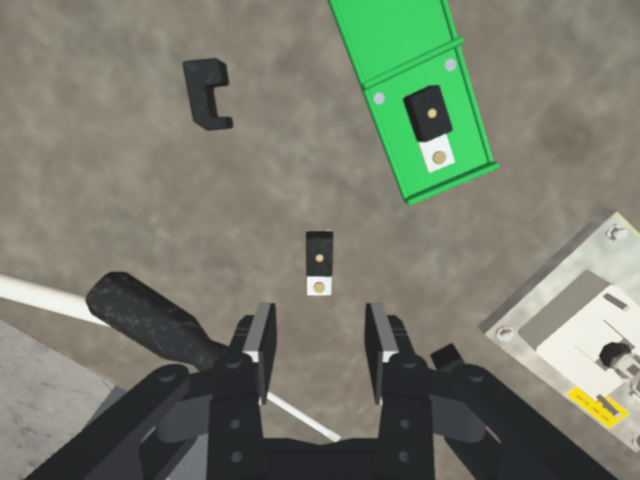

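```bash
python3 -m pendant '[[[0.02,0,-0.002,0.016,0,0,0.1],[0.025,0,0,0,0,0,0.1],[0.02,0,0,0,0,0,0.1],[0.01,0,0,0,0,0,0.1],[0.003,0,0,0,0,0,0.1],[0,0,0,0,0,0,0.1],[0,0,0,0,0,0,1],[0,0,0,0,0,0,1]]]' 40
python3 -m pendant '[[[0,0,0,0,0,0,1],[0,0,0,0,0,0,1],[0,0,0,0,0,0,1],[-0.01,0,0,0,0,0,1],[-0.03,0,0,0,0,0,1],[-0.035,0,0,0,0,0,1],[-0.03,0,0,0,0,0,1],[0,0,0,0,0,0,1]]]' 40
python3 - <<'E'
from h import *
plan(.5291+.0021,.3563+.0098,.11,-.215)
cv2.imwrite('pics/w6.png',camera('wrist'))
c=calibration('top')
for z in(.0,.1,.2): print([w(c,q,z)[:2].round(3) for q in[(157,150),(118,57)]])
E
```

```text
time_s: 7.73
tool_pos: [0.4035, 0.1967, 0.0078]
ee_rot: [0.635, 0.313, -0.634, 0.313]
ft_force: [-3.7, -3.4, 22.8]
grip_width: 0.0158
time_s: 8.4
tool_pos: [0.4052, 0.1974, 0.1176]
ee_rot: [0.637, 0.312, -0.631, 0.313]
ft_force: [1.0, 0.4, 0.3]
grip_width: 0.0154
t 8.4 tcp [0.4052 0.1974 0.1176] toolY [ 0.793 -0.609  0.005] tilt 0.5 w 0.0154 j [0.35 0.34 2.01 0.   0.79 1.  ] F [1.  0.4 0.3]
shift xyz mm [   9.1   -2.9 -210.4] turn rx rad [-0.44   2.702] rows by turn >= [ 3.5 21.6]
[array([0.674, 0.308]), array([0.883, 0.396])]
[array([0.644, 0.274]), array([0.832, 0.353])]
[array([0.614, 0.24 ]), array([0.782, 0.311])]
```

View pics/w6.png

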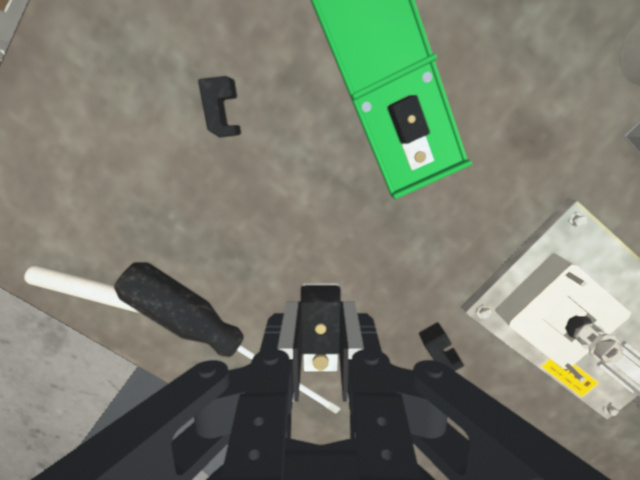

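```bash
python3 -m pendant '[[[0,-0.0005,-0.035,0,0,0,1],[0,-0.0005,-0.035,0,0,0,1],[0,-0.0005,-0.035,0,0,0,1],[0,-0.0005,-0.035,0,0,0,1],[0,-0.0005,-0.035,0,0,0,1],[0,-0.0005,-0.035,0,0,0,1],[0,0,0,-0.11,0,0,1],[0,0,0,-0.11,0,0,1]]]'
python3 -m pendant '[[[0,0,0,-0.11,0,0,1],[0,0,0,-0.11,0,0,1],[0.02,0,0,0,0,0,1],[0.02,0,0,0,0,0,1],[0.01,0,0,0,0,0,1],[0,0,0,0,0,0,1],[0,0,0,0,0,0,1],[0,0,0,0,0,0,1]]]'
python3 - <<'E'
from h import *
plan(.5291+.0021,.3563+.0098,.0125,-.215)
E
```

```text
time_s: 9.12
tool_pos: [0.5284, 0.3658, 0.1105]
ee_rot: [-0.595, -0.382, 0.595, -0.382]
ft_force: [-0.4, -0.3, 0.8]
grip_width: 0.0157
time_s: 9.78
tool_pos: [0.5287, 0.3651, 0.0627]
ee_rot: [0.551, 0.443, -0.55, 0.444]
ft_force: [-0.1, -0.0, 0.3]
grip_width: 0.016
t 9.78 tcp [0.5287 0.3651 0.0627] toolY [ 0.977 -0.213  0.001] tilt 0.06 w 0.016 j [0.53 0.71 1.51 0.   0.91 0.75] F [-0.1 -0.   0.3]
shift xyz mm [50.2  2.1 -1.5] turn rx rad [-0.     3.142] rows by turn >= [ 0.  25.1]
```

```bash
python3 -m pendant '[[[0.02,0.002,-0.0015,0,0,0,1],[0.02,0,0,0,0,0,1],[0.008,0,0,0,0,0,1],[0.002,0,0,0,0,0,1],[0,0,0,0,0,0,1],[0,0,0,0,0,0,1],[0,0,0,0,0,0,0.1],[0,0,0,0,0,0,0.1]]]'
python3 -m pendant '[[[0,0,0,0,0,0,0.1],[-0.025,0,0,0,0,0,0.1],[-0.03,0,0,0,0,0,0.1],[-0.03,0,0,0,0,0,0.1],[-0.01,0,0,0,0,0,0.1],[0,0,0,0,0,0,0.1],[0,0,0,0,0,0,0.1],[0,0,0,0,0,0,0.1]]]'
python3 - <<'E'
from h import *
# A_mid grip
plan(.43605-.010*np.sin(.0522),-.0636+.010*np.cos(.0522),.12,.0522)
cv2.imwrite('pics/w7.png',camera('wrist'))
E
```

```text
time_s: 10.45
tool_pos: [0.5309, 0.3661, 0.0125]
ee_rot: [0.551, 0.443, -0.55, 0.444]
ft_force: [0.9, 0.2, 0.2]
grip_width: 0.0377
time_s: 11.12
tool_pos: [0.5299, 0.3655, 0.1052]
ee_rot: [-0.55, -0.444, 0.552, -0.443]
ft_force: [-0.3, -0.3, -0.2]
grip_width: 0.0386
t 11.12 tcp [0.5299 0.3655 0.1052] toolY [ 0.977 -0.213 -0.002] tilt 0.13 w 0.0386 j [0.53 0.66 1.49 0.   0.99 0.75] F [-0.3 -0.3 -0.2]
shift xyz mm [-14.1  -2.8 429.6] turn rx rad [-0.267  2.874] rows by turn >= [ 2.1 23. ]
```

View pics/w7.png

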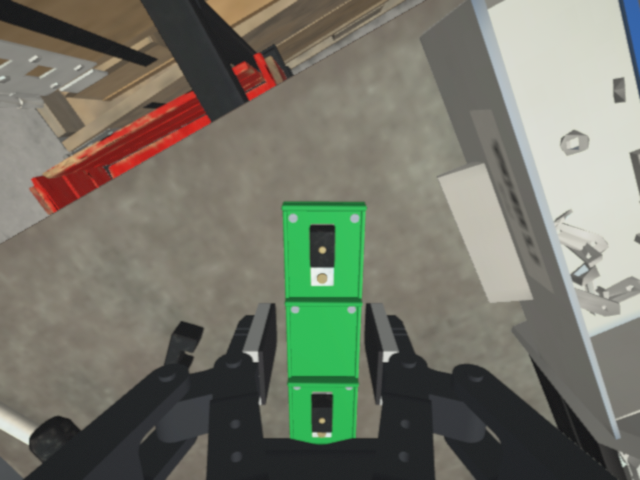

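The second assembly sits centred in the far pocket at (322,255). Next is the middle assembly, with a detour in front of the fixture.

```bash
python3 -m pendant '[[[-0.003,-0.008,0.0358,0,0,0,0.1],[-0.003,-0.008,0.0358,0,0,0,0.1],[-0.003,-0.008,0.0358,0,0,0,0.1],[-0.003,-0.008,0.0358,0,0,0,0.1],[0,-0.008,0.0358,0,0,0,0.1],[0,-0.008,0.0358,0,0,0,0.1],[0,0.0075,0.0358,0,0,0,0.1],[0,0.0075,0.0358,0,0,0,0.1]]]'
python3 -m pendant '[[[0,0.0075,0.0358,0,0,0,0.1],[0,0.0075,0.0358,0,0,0,0.1],[0,0.0075,0.0358,0,0,0,0.1],[0,0.0075,0.0358,0,0,0,0.1],[0,0,0,-0.1,0,0,0.1],[0,0,0,-0.1,0,0,0.1],[0,0,0,-0.067,0,0,0.1],[0,0,0,0,0,0,0.1]]]'
python3 -m pendant '[[[0.03,0,0,0,0,0,0.1],[0,0,0,0,0,0,0.1],[0,0,0,0,0,0,0.1],[0,0,0,0,0,0,0.1],[0,0,0,0,0,0,0.1],[0,0,0,0,0,0,0.1],[0,0,0,0,0,0,0.1],[0,0,0,0,0,0,0.1]]]'
python3 - <<'E'
from h import *
plan(.43605-.010*np.sin(.0522),-.0636+.010*np.cos(.0522),.008,.0522)
cv2.imwrite('pics/w8.png',camera('wrist'))
E
```

```text
time_s: 11.83
tool_pos: [0.4357, 0.0918, 0.1179]
ee_rot: [-0.55, -0.444, 0.551, -0.443]
ft_force: [0.4, -0.5, -0.3]
grip_width: 0.0385
time_s: 12.5
tool_pos: [0.4355, -0.0533, 0.1178]
ee_rot: [0.486, 0.514, -0.487, 0.513]
ft_force: [0.1, 0.6, -0.4]
grip_width: 0.0383
time_s: 13.17
tool_pos: [0.4363, -0.0532, 0.0892]
ee_rot: [0.487, 0.513, -0.487, 0.513]
ft_force: [0.1, -0.5, -0.4]
grip_width: 0.0387
t 13.17 tcp [ 0.4363 -0.0532  0.0892] toolY [0.999 0.052 0.001] tilt 0.05 w 0.0387 j [-0.23  0.38  2.05  0.    0.71 -0.28] F [ 0.1 -0.5 -0.4]
shift xyz mm [81.2 -0.8  0.3] turn rx rad [-0.     3.141] rows by turn >= [ 0.  25.1]
```

View pics/w8.png

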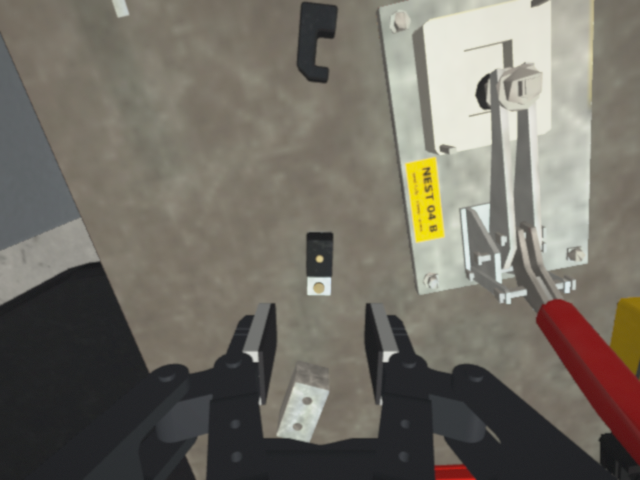

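```bash
python3 -m pendant '[[[0.025,0,0,0,0,0,0.1],[0.025,0,0,0,0,0,0.1],[0.018,0,0,0,0,0,0.1],[0.01,0,0,0,0,0,0.1],[0.003,0,0,0,0,0,0.1],[0,0,0,0,0,0,0.1],[0,0,0,0,0,0,1],[0,0,0,0,0,0,1]]]' 40
python3 -m pendant '[[[0,0,0,0,0,0,1],[0,0,0,0,0,0,1],[0,0,0,0,0,0,1],[-0.01,0,0,0,0,0,1],[-0.03,0,0,0,0,0,1],[-0.035,0,0,0,0,0,1],[-0.035,0,0,0,0,0,1],[0,0,0,0,0,0,1]]]' 40
python3 - <<'E'
from h import *
plan(.42,.10,.12,-.215)
cv2.imwrite('pics/w9.png',camera('wrist')[200:])
E
```

```text
time_s: 13.88
tool_pos: [0.4367, -0.0533, 0.0088]
ee_rot: [0.487, 0.512, -0.487, 0.513]
ft_force: [-2.7, 2.1, 23.7]
grip_width: 0.0155
time_s: 14.55
tool_pos: [0.4388, -0.0538, 0.1241]
ee_rot: [0.488, 0.51, -0.485, 0.516]
ft_force: [1.3, -0.4, 0.4]
grip_width: 0.0156
t 14.55 tcp [ 0.4388 -0.0538  0.1241] toolY [0.999 0.052 0.009] tilt 0.54 w 0.0156 j [-0.23  0.31  2.02 -0.    0.79 -0.28] F [ 1.3 -0.4  0.4]
shift xyz mm [   3.6  -10.8 -154.5] turn rx rad [ 0.267 -2.874] rows by turn >= [ 2.1 23. ]
```

View pics/w9.png

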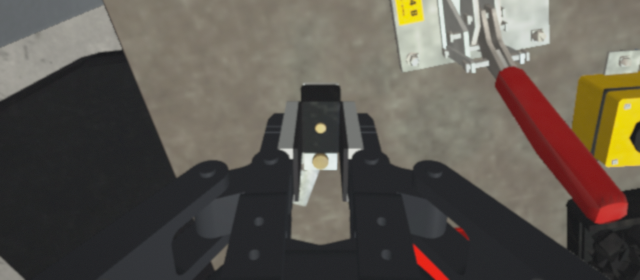

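```bash
python3 -m pendant '[[[0,-0.0022,-0.0309,0,0,0,1],[0,-0.0022,-0.0309,0,0,0,1],[0,-0.0022,-0.0309,0,0,0,1],[0,-0.0022,-0.0309,0,0,0,1],[0,-0.0022,-0.0309,0,0,0,1],[0,0,0,0.089,0,0,1],[0,0,0,0.089,0,0,1],[0,0,0,0.089,0,0,1]]]'
python3 -m pendant '[[[0,0.0087,-0.0356,0,0,0,1],[0,0.0087,-0.0356,0,0,0,1],[0,0.0087,-0.0356,0,0,0,1],[0,0.0087,-0.0356,0,0,0,1],[0,0.0087,-0.0356,0,0,0,1],[0,0.0087,-0.0356,0,0,0,1],[0.02,0,0,0,0,0,1],[0.02,0,0,0,0,0,1]]]'
python3 -m pendant '[[[0.015,0,0,0,0,0,1],[0,0,0,0,0,0,1],[0,0,0,0,0,0,1],[0,0,0,0,0,0,1],[0,0,0,0,0,0,1],[0,0,0,0,0,0,1],[0,0,0,0,0,0,1],[0,0,0,0,0,0,1]]]'
python3 - <<'E'
from h import *
plan(.5163,.2977,.013,-.215)
E
```

```text
time_s: 15.27
tool_pos: [0.4164, 0.1011, 0.1175]
ee_rot: [-0.551, -0.443, 0.552, -0.443]
ft_force: [0.5, -1.1, 0.1]
grip_width: 0.0155
time_s: 15.93
tool_pos: [0.5141, 0.2998, 0.0773]
ee_rot: [0.551, 0.444, -0.55, 0.444]
ft_force: [-0.1, -0.4, -0.6]
grip_width: 0.0154
time_s: 16.6
tool_pos: [0.5138, 0.2981, 0.0633]
ee_rot: [0.551, 0.443, -0.551, 0.444]
ft_force: [0.5, -1.0, -0.3]
grip_width: 0.0154
t 16.6 tcp [0.5138 0.2981 0.0633] toolY [ 0.977 -0.213  0.001] tilt 0.05 w 0.0154 j [0.45 0.64 1.66 0.   0.84 0.66] F [ 0.5 -1.  -0.3]
shift xyz mm [50.3  2.5 -0.1] turn rx rad [-0.     3.142] rows by turn >= [ 0.  25.1]
```

```bash
python3 -m pendant '[[[0.02,0.0025,0,0,0,0,1],[0.02,0,0,0,0,0,1],[0.008,0,0,0,0,0,1],[0.0025,0,0,0,0,0,1],[0,0,0,0,0,0,1],[0,0,0,0,0,0,1],[0,0,0,0,0,0,0.1],[0,0,0,0,0,0,0.1]]]'
python3 -m pendant '[[[0,0,0,0,0,0,0.1],[-0.025,0,0,0,0,0,0.1],[-0.03,0,0,0.1,0,0,0.1],[-0.03,0,0,0.1,0,0,0.1],[0,0,0,0.094,0,0,0.1],[0,0,0,0,0,0,0.1],[0,0,0,0,0,0,0.1],[0,0,0,0,0,0,0.1]]]'
python3 - <<'E'
from h import *
plan(.4106,.3077,.09,-.507)
cv2.imwrite('pics/w10.png',camera('wrist'))
E
```

```text
time_s: 17.27
tool_pos: [0.5162, 0.2977, 0.0126]
ee_rot: [0.551, 0.443, -0.551, 0.443]
ft_force: [-0.7, 0.1, 0.9]
grip_width: 0.0379
time_s: 17.93
tool_pos: [0.5155, 0.2973, 0.0963]
ee_rot: [-0.609, -0.359, 0.61, -0.359]
ft_force: [-0.6, -0.4, 0.0]
grip_width: 0.0386
t 17.93 tcp [0.5155 0.2973 0.0963] toolY [ 0.875 -0.485 -0.001] tilt 0.1 w 0.0386 j [ 0.44  0.6   1.64 -0.    0.91  0.95] F [-0.6 -0.4  0. ]
shift xyz mm [  6.5 -96.8  41.7] turn rx rad [ 1.000e-03 -3.141e+00] rows by turn >= [ 0.  25.1]
```

View pics/w10.png

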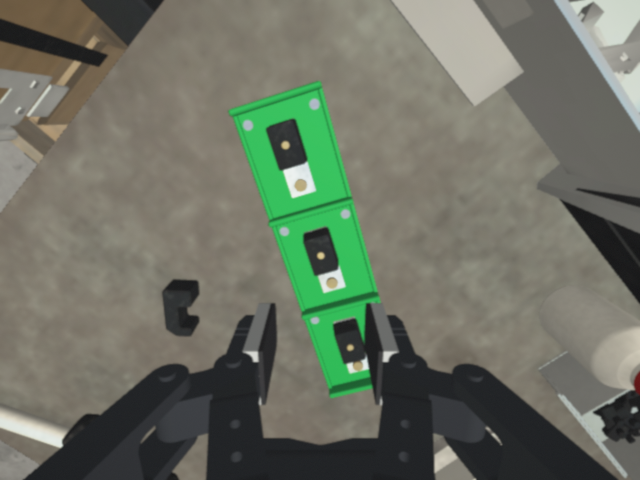

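All three assemblies lie centred in the green pockets. Next is the left bare clip.

```bash
python3 -m pendant '[[[0,-0.0323,0.0139,0,0,0,0.1],[0,-0.0323,0.0139,0,0,0,0.1],[0.0065,-0.0323,0.0139,0,0,0,0.1],[0,0,0,0,0,0,0.1],[0,0,0,0,0,0,0.1],[0,0,0,0,0,0,0.1],[0,0,0,0,0,0,0.1],[0,0,0,0,0,0,0.1]]]'
python3 - <<'E'
from h import *
plan(.4106,.3077,.008,-.507)
cv2.imwrite('pics/w11.png',camera('wrist'))
E
```

```text
time_s: 18.65
tool_pos: [0.4121, 0.3083, 0.0907]
ee_rot: [0.61, 0.358, -0.61, 0.358]
ft_force: [0.9, -0.3, 0.2]
grip_width: 0.0385
t 18.65 tcp [0.4121 0.3083 0.0907] toolY [ 0.873 -0.488  0.   ] tilt 0.03 w 0.0385 j [ 0.55  0.48  1.86 -0.    0.8   1.06] F [ 0.9 -0.3  0.2]
shift xyz mm [82.7 -1.   1.3] turn rx rad [-2.000e-03  3.139e+00] rows by turn >= [ 0.  25.1]
```

View pics/w11.png

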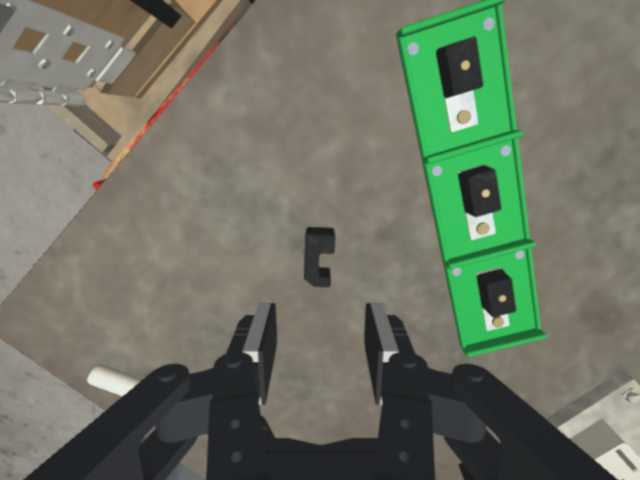

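```bash
python3 - <<'E'
from fit import *
c=calibration('wrist');im=cv2.imread('pics/w11.png')
p,f,v=fit(c,im,(290,212,60,90),CLIP,(.4106,.3077,-.507),lo=75,hi=256,hull=True);print(p,f);cv2.imwrite('pics/f4.png',cv2.resize(v,None,fx=.8,fy=.8))
E
```

```text
[ 0.41021104  0.30806633 -0.57349119] 0.07457436979524197
```

View pics/f4.png

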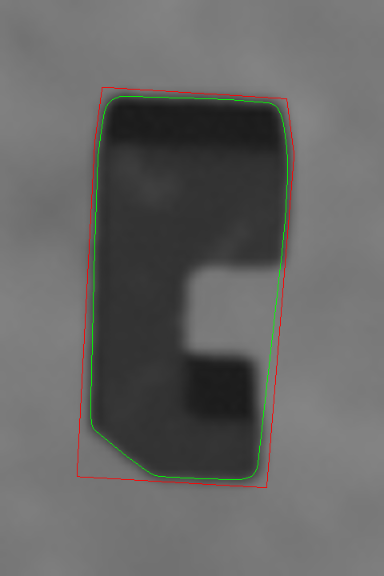

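```bash
python3 - <<'E'
from fit import *
c=calibration('wrist')
P=[w(c,(290+a/6.4-.42,212+b/6.4-.42),.019) for a,b in[(98,150),(91,430),(288,150),(258,478),(155,478)]]
P=np.array(P);print(P.round(4))
d=P[0]-P[1];print('yaw',np.arctan2(-d[0],d[1]))
M=R.from_quat(state()['ee_rot'])
print('tool frame mm',(M.inv().apply(P-state()['tool_pos'])*1000).round(1))
E
```

```text
[[0.4116 0.3271 0.019 ]
 [0.3965 0.3022 0.019 ]
 [0.4274 0.3183 0.019 ]
 [0.4085 0.2895 0.019 ]
 [0.3995 0.2945 0.019 ]]
yaw -0.5458509299110866
tool frame mm [[ 71.7  -9.4 -16.3]
 [ 71.7 -10.5  12.8]
 [ 71.7   8.7 -16.3]
 [ 71.7   6.1  18. ]
 [ 71.7  -4.2  18. ]]
```

The clip's straight spine edge gives yaw −0.546. One prong is about 2.5 mm shorter, so I'll grip 4 mm towards the longer prong.

```bash
python3 -m pendant '[[[0.02,-0.001,-0.003,0.036,0,0,0.1],[0.025,0,0,0,0,0,0.1],[0.022,0,0,0,0,0,0.1],[0.012,0,0,0,0,0,0.1],[0.0035,0,0,0,0,0,0.1],[0,0,0,0,0,0,0.1],[0,0,0,0,0,0,1],[0,0,0,0,0,0,1]]]' 30
python3 -m pendant '[[[0,0,0,0,0,0,1],[0,0,0,0,0,0,1],[0,0,0,0,0,0,1],[-0.01,0,0,0,0,0,1],[-0.03,0,0,0,0,0,1],[-0.035,0,0,0,0,0,1],[-0.035,0,0,0,0,0,1],[0,0,0,0,0,0,1]]]' 30
python3 - <<'E'
from h import *
plan(.40,.12,.13,.111)
cv2.imwrite('pics/w12.png',camera('wrist'))
E
```

```text
time_s: 19.37
tool_pos: [0.4125, 0.3119, 0.0095]
ee_rot: [0.617, 0.347, -0.615, 0.347]
ft_force: [0.3, -0.1, -1.0]
grip_width: 0.0177
time_s: 20.03
tool_pos: [0.4141, 0.313, 0.1251]
ee_rot: [0.619, 0.347, -0.613, 0.347]
ft_force: [-0.0, 1.2, 1.2]
grip_width: 0.0181
t 20.03 tcp [0.4141 0.313  0.1251] toolY [ 0.855 -0.518  0.004] tilt 0.55 w 0.0181 j [0.56 0.43 1.83 0.   0.87 1.1 ] F [-0.   1.2  1.2]
shift xyz mm [ -6.   88.  172.4] turn rx rad [-0.656  2.486] rows by turn >= [ 5.2 19.9]
```

View pics/w12.png

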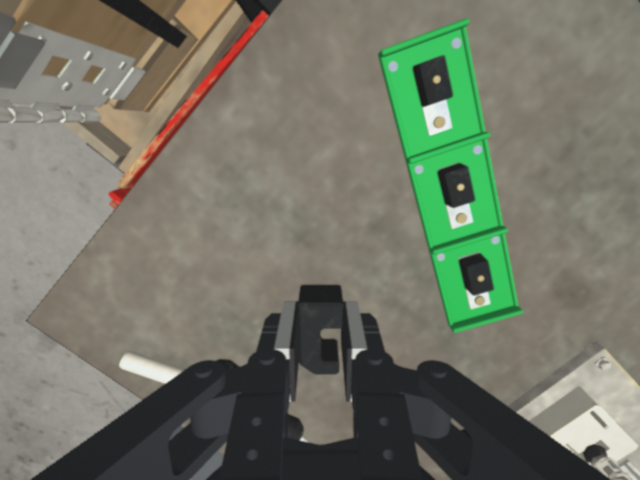

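```bash
python3 -m pendant '[[[-0.001,0.0176,0.0345,0,0,0,1],[-0.001,0.0176,0.0345,0,0,0,1],[-0.001,0.0176,0.0345,0,0,0,1],[-0.001,0.0176,0.0345,0,0,0,1],[-0.001,0.0176,0.0345,0,0,0,1],[0,0,0,-0.11,0,0,1],[0,0,0,-0.11,0,0,1],[0,0,0,-0.11,0,0,1]]]'
python3 -m pendant '[[[0,0,0,-0.11,0,0,1],[0,0,0,-0.11,0,0,1],[0,0,0,-0.106,0,0,1],[0,-0.0032,0.0399,0,0,0,1],[0,-0.0032,0.0399,0,0,0,1],[0,-0.0032,0.0399,0,0,0,1],[0,-0.0032,0.0399,0,0,0,1],[0,-0.0032,0.0399,0,0,0,1]]]'
python3 -m pendant '[[[0,-0.0032,0.0399,0,0,0,1],[0,-0.0032,0.0399,0,0,0,1],[0,-0.0032,0.0399,0,0,0,1],[0,0,0,0,0,0,1],[0,0,0,0,0,0,1],[0,0,0,0,0,0,1],[0,0,0,0,0,0,1],[0,0,0,0,0,0,1]]]'
python3 - <<'E'
from h import *
plan(.5700,-.3384,.10,.111)
cv2.imwrite('pics/w13.png',camera('wrist'))
E
```

```text
time_s: 20.75
tool_pos: [0.3971, 0.1175, 0.1231]
ee_rot: [-0.55, -0.445, 0.55, -0.444]
ft_force: [0.5, 0.4, 1.1]
grip_width: 0.0183
time_s: 21.42
tool_pos: [0.4029, -0.0834, 0.1231]
ee_rot: [0.471, 0.527, -0.471, 0.527]
ft_force: [1.6, 0.2, -0.8]
grip_width: 0.0181
time_s: 22.08
tool_pos: [0.4074, -0.2006, 0.1232]
ee_rot: [0.471, 0.528, -0.471, 0.527]
ft_force: [0.2, 0.3, 0.2]
grip_width: 0.0181
t 22.08 tcp [ 0.4074 -0.2006  0.1232] toolY [ 0.994  0.112 -0.   ] tilt 0.03 w 0.0181 j [-0.56  0.34  1.99  0.    0.81 -0.67] F [0.2 0.3 0.2]
shift xyz mm [ 23.1 146.1 155.2] turn rx rad [ 2.00e-03 -3.14e+00] rows by turn >= [ 0.  25.1]
```

View pics/w13.png

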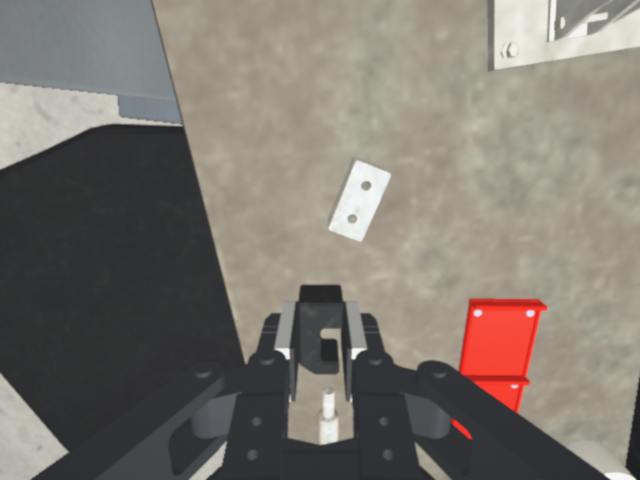

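```bash
python3 -m pendant '[[[0,0.0244,0.0259,0,0,0,1],[0,0.0244,0.0259,0,0,0,1],[0,0.0244,0.0259,0,0,0,1],[0,0.0244,0.0259,0,0,0,1],[0,0.0244,0.0259,0,0,0,1],[0,0.0244,0.0259,0,0,0,1],[0.02,0,0,0,0,0,1],[0.025,0,0,0,0,0,1]]]'
python3 -m pendant '[[[0.015,0,0,0,0,0,1],[0,0,0,0,0,0,1],[0,0,0,0,0,0,1],[0,0,0,0,0,0,1],[0,0,0,0,0,0,1],[0,0,0,0,0,0,1],[0,0,0,0,0,0,1],[0,0,0,0,0,0,1]]]'
python3 - <<'E'
from h import *
plan(.5700,-.3384,.014,.111)
cv2.imwrite('pics/w14.png',camera('wrist'))
E
```

```text
time_s: 22.8
tool_pos: [0.5725, -0.3408, 0.0791]
ee_rot: [0.471, 0.526, -0.471, 0.529]
ft_force: [0.1, 0.6, -1.0]
grip_width: 0.0183
time_s: 23.47
tool_pos: [0.5703, -0.3401, 0.0639]
ee_rot: [0.472, 0.527, -0.471, 0.527]
ft_force: [0.5, -0.1, -0.3]
grip_width: 0.0181
t 23.47 tcp [ 0.5703 -0.3401  0.0639] toolY [0.994 0.111 0.001] tilt 0.05 w 0.0181 j [-0.61  0.74  1.45  0.    0.95 -0.72] F [ 0.5 -0.1 -0.3]
shift xyz mm [49.9 -0.2 -1.7] turn rx rad [-0.     3.142] rows by turn >= [ 0.  25.1]
```

View pics/w14.png

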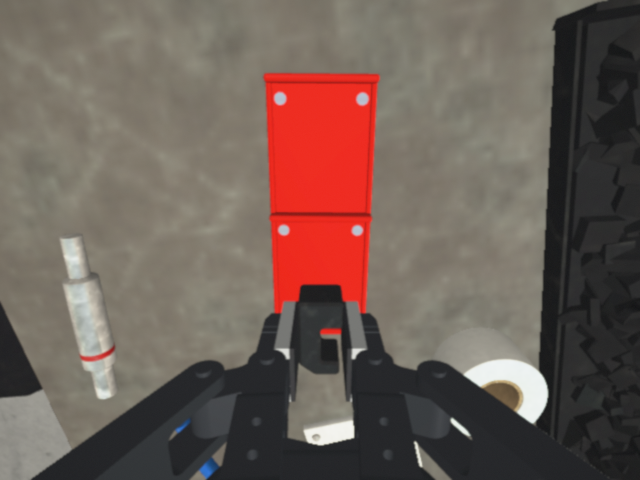

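```bash
python3 - <<'E'
from h import *
c=calibration('top');cw=calibration('wrist')
for z in(0,.02,.05,.08):print(z,'top: roll near edge',w(c,(489,149),z)[:2].round(3),'L',w(c,(478,137),z)[:2].round(3),'C',w(c,(491,137),z)[:2].round(3),'| wrist L',w(cw,(458,395),z)[:2].round(3),'hole C',w(cw,(500,395),z)[:2].round(3),'| panel corner top',w(c,(506,162),z)[:2].round(3),w(c,(519,187),z)[:2].round(3))
E
```

```text
0 top: roll near edge [ 0.663 -0.405] L [ 0.69  -0.383] C [ 0.69  -0.411] | wrist L [ 0.675 -0.426] hole C [ 0.704 -0.422] | panel corner top [ 0.634 -0.44 ] [ 0.579 -0.465]
0.02 top: roll near edge [ 0.657 -0.398] L [ 0.684 -0.376] C [ 0.683 -0.404] | wrist L [ 0.664 -0.409] hole C [ 0.69  -0.406] | panel corner top [ 0.629 -0.432] [ 0.574 -0.456]
0.05 top: roll near edge [ 0.649 -0.387] L [ 0.674 -0.365] C [ 0.674 -0.392] | wrist L [ 0.648 -0.384] hole C [ 0.669 -0.382] | panel corner top [ 0.621 -0.42 ] [ 0.568 -0.443]
0.08 top: roll near edge [ 0.64  -0.375] L [ 0.665 -0.355] C [ 0.664 -0.381] | wrist L [ 0.631 -0.36 ] hole C [ 0.648 -0.358] | panel corner top [ 0.613 -0.408] [ 0.562 -0.43 ]
```

The tape roll is about 40 mm tall and its nearest edge is at x≈0.65, clear of the gripper edge at 0.63. Lowering and releasing.

```bash
python3 -m pendant '[[[0.02,0,-0.0017,0,0,0,1],[0.02,0,0,0,0,0,1],[0.008,0,0,0,0,0,1],[0.002,0,0,0,0,0,1],[0,0,0,0,0,0,1],[0,0,0,0,0,0,1],[0,0,0,0,0,0,0.1],[0,0,0,0,0,0,0.1]]]'
python3 -m pendant '[[[0,0,0,0,0,0,0.1],[-0.025,0,0,0,0,0,0.1],[-0.03,0,0,0,0,0,0.1],[-0.035,0,0,0,0,0,0.1],[-0.01,0,0,0,0,0,0.1],[0,0,0,0,0,0,0.1],[0,0,0,0,0,0,0.1],[0,0,0,0,0,0,0.1]]]'
python3 - <<'E'
from h import *
plan(.41,-.2,.12,.111)
cv2.imwrite('pics/w15.png',camera('wrist'))
E
```

```text
time_s: 24.18
tool_pos: [0.5701, -0.3385, 0.0137]
ee_rot: [0.472, 0.527, -0.471, 0.527]
ft_force: [-0.1, -0.1, -1.0]
grip_width: 0.0378
time_s: 24.85
tool_pos: [0.5694, -0.3379, 0.1119]
ee_rot: [0.471, 0.528, -0.472, 0.526]
ft_force: [0.5, 0.1, -0.5]
grip_width: 0.0388
t 24.85 tcp [ 0.5694 -0.3379  0.1119] toolY [ 0.994  0.111 -0.002] tilt 0.12 w 0.0388 j [-0.61  0.68  1.43  0.    1.03 -0.72] F [ 0.5  0.1 -0.5]
shift xyz mm [  -7.6 -143.1 -154.7] turn rx rad [-0.     3.142] rows by turn >= [ 0.  25.1]
```

View pics/w15.png

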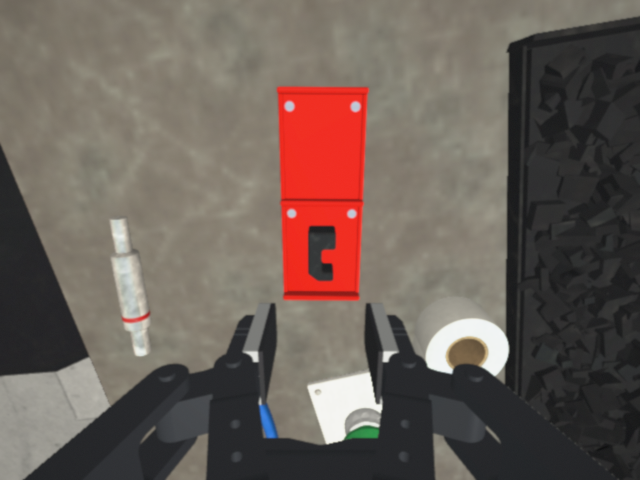

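The first clip sits centred in its red pocket, at about (322,252). Next is the middle clip, with a narrower opening because the fixture base corner is close.

```bash
python3 -m pendant '[[[-0.0015,-0.0239,-0.0258,0,0,0,0.34],[-0.0015,-0.0239,-0.0258,0,0,0,0.34],[-0.0015,-0.0239,-0.0258,0,0,0,0.34],[-0.0015,-0.0239,-0.0258,0,0,0,0.34],[-0.0015,-0.0239,-0.0258,0,0,0,0.34],[-0.0015,-0.0239,-0.0258,0,0,0,0.34],[0,0.003,-0.037,0,0,0,0.34],[0,0.003,-0.037,0,0,0,0.34]]]'
python3 -m pendant '[[[0,0.003,-0.037,0,0,0,0.34],[0,0.003,-0.037,0,0,0,0.34],[0,0.003,-0.037,0,0,0,0.34],[0,0.003,-0.037,0,0,0,0.34],[0,0.003,-0.037,0,0,0,0.34],[0,0,0,0.1,0,0,0.34],[0,0,0,0.1,0,0,0.34],[0,0,0,0,0,0,0.34]]]'
python3 - <<'E'
from h import *
plan(.4276,.0675,.09,-.0895)
E
```

```text
time_s: 25.57
tool_pos: [0.4063, -0.1251, 0.1216]
ee_rot: [0.472, 0.527, -0.472, 0.526]
ft_force: [1.2, -0.5, 1.0]
grip_width: 0.0281
time_s: 26.23
tool_pos: [0.4019, 0.0601, 0.1215]
ee_rot: [-0.522, -0.477, 0.523, -0.476]
ft_force: [-0.8, 0.7, 1.4]
grip_width: 0.0283
t 26.23 tcp [0.4019 0.0601 0.1215] toolY [ 0.996 -0.092 -0.002] tilt 0.1 w 0.0283 j [0.03 0.27 2.1  0.   0.77 0.13] F [-0.8  0.7  1.4]
shift xyz mm [31.5 25.  -9.8] turn rx rad [-2.000e-03  3.139e+00] rows by turn >= [ 0.  25.1]
```

```bash
python3 -m pendant '[[[0,0.025,-0.01,0,0,0,0.34],[0.02,0,0,0,0,0,0.34],[0.0115,0,0,0,0,0,0.34],[0,0,0,0,0,0,0.34],[0,0,0,0,0,0,0.34],[0,0,0,0,0,0,0.34],[0,0,0,0,0,0,0.34],[0,0,0,0,0,0,0.34]]]'
python3 - <<'E'
from h import *
plan(.4276,.0675,.008,-.0895)
im=camera('wrist');cv2.imwrite('pics/w16.png',im)
cv2.imwrite('pics/w16c.png',cv2.resize(im[200:300,250:400],None,fx=5,fy=5,interpolation=cv2.INTER_CUBIC))
E
```

```text
time_s: 26.9
tool_pos: [0.4286, 0.0671, 0.0914]
ee_rot: [0.522, 0.477, -0.521, 0.478]
ft_force: [0.1, 0.7, -0.2]
grip_width: 0.0281
t 26.9 tcp [0.4286 0.0671 0.0914] toolY [ 0.996 -0.089  0.001] tilt 0.06 w 0.0281 j [0.05 0.37 2.06 0.   0.71 0.14] F [ 0.1  0.7 -0.2]
shift xyz mm [83.4 -1.1 -0.3] turn rx rad [ 1.000e-03 -3.141e+00] rows by turn >= [ 0.  25.1]
```

View pics/w16.png

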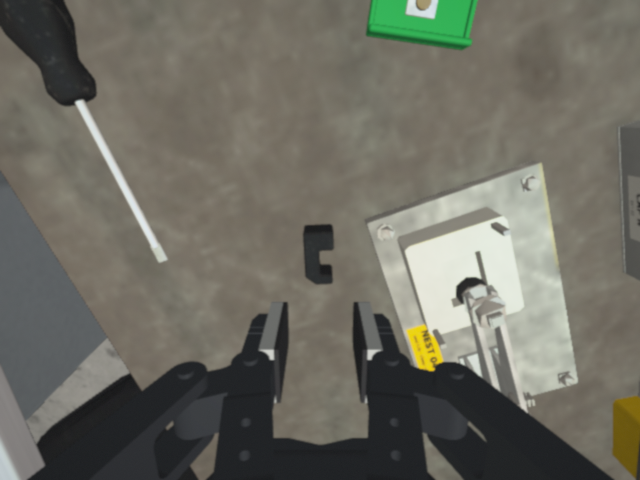

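View pics/w16c.png

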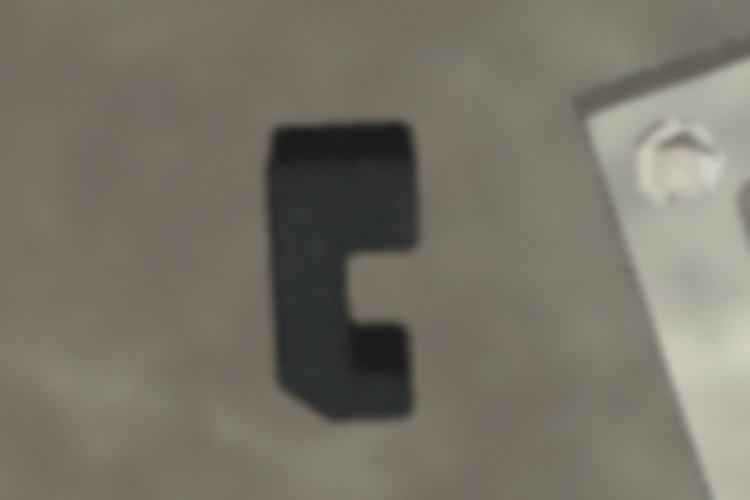

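```bash
python3 - <<'E'
from h import *
c=calibration('wrist');s=state();M=R.from_quat(s['ee_rot'])
f=lambda a,b,z:(M.inv().apply(w(c,(250+a/5-.4,200+b/5-.4),z)-s['tool_pos'])*1000).round(1)
for a,b in[(269,172),(277,380),(417,165),(417,245),(412,415),(335,418)]:print(f(a,b,.019))
print('fixture corner',f(585,112,.01),'edge',f(700,470,.01))
E
```

```text
[ 72.3 -10.3 -16.8]
[72.3 -9.7 10.8]
[ 72.3   7.7 -17.7]
[72.3  7.9 -7.4]
[72.3  7.5 15.7]
[72.3 -2.3 16.1]
fixture corner [ 81.3  29.1 -21.9] edge [81.3 46.7 28. ]
```

```bash
python3 -m pendant '[[[0.02,-0.002,-0.003,-0.02,0,0,0.34],[0.025,0,0,0,0,0,0.34],[0.022,0,0,0,0,0,0.34],[0.012,0,0,0,0,0,0.34],[0.0035,0,0,0,0,0,0.34],[0,0,0,0,0,0,0.34],[0,0,0,0,0,0,1],[0,0,0,0,0,0,1]]]' 30
python3 -m pendant '[[[0,0,0,0,0,0,1],[0,0,0,0,0,0,1],[0,0,0,0,0,0,1],[-0.01,0,0,0,0,0,1],[-0.03,0,0,0,0,0,1],[-0.035,0,0,0,0,0,1],[-0.035,0,0,0,0,0,1],[0,0,0,0,0,0,1]]]' 30
python3 - <<'E'
from h import *
plan(.405,.05,.13,.111)
cv2.imwrite('pics/w17.png',camera('wrist'))
E
```

```text
time_s: 27.62
tool_pos: [0.4272, 0.0704, 0.0092]
ee_rot: [0.517, 0.482, -0.516, 0.483]
ft_force: [0.9, -0.4, -0.8]
grip_width: 0.0179
time_s: 28.28
tool_pos: [0.4292, 0.0705, 0.1242]
ee_rot: [0.519, 0.48, -0.515, 0.484]
ft_force: [0.5, -0.1, 0.7]
grip_width: 0.018
t 28.28 tcp [0.4292 0.0705 0.1242] toolY [ 0.998 -0.069  0.009] tilt 0.51 w 0.018 j [0.06 0.3  2.04 0.   0.79 0.12] F [ 0.5 -0.1  0.7]
shift xyz mm [ -6.  -22.7  22.1] turn rx rad [-0.18   2.962] rows by turn >= [ 1.4 23.7]
```

View pics/w17.png

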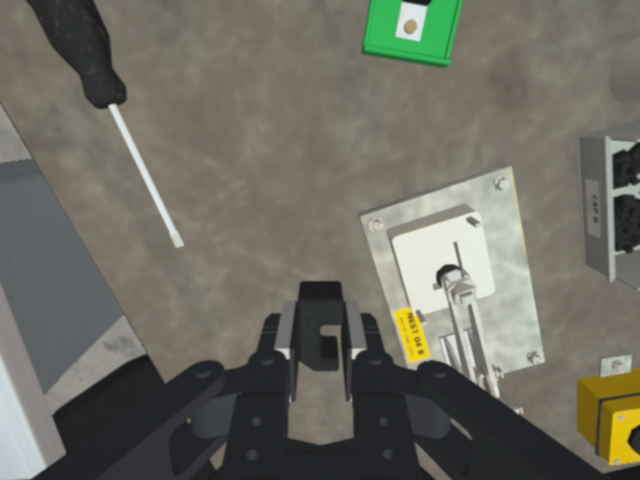

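```bash
python3 -m pendant '[[[-0.003,-0.0227,0.0221,0,0,0,1],[0,0,0,-0.09,0,0,1],[0,0,0,-0.09,0,0,1],[0,-0.0036,0.0399,0,0,0,1],[0,-0.0036,0.0399,0,0,0,1],[0,-0.0036,0.0399,0,0,0,1],[0,-0.0036,0.0399,0,0,0,1],[0,-0.0036,0.0399,0,0,0,1]]]'
python3 -m pendant '[[[0,-0.0036,0.0399,0,0,0,1],[0,0.0285,0.0194,0,0,0,1],[0,0.0285,0.0194,0,0,0,1],[0,0.0285,0.0194,0,0,0,1],[0,0.0285,0.0194,0,0,0,1],[0,0.0285,0.0194,0,0,0,1],[0.02,0,0,0,0,0,1],[0.025,0,0,0,0,0,1]]]'
python3 -m pendant '[[[0.015,0,0,0,0,0,1],[0,0,0,0,0,0,1],[0,0,0,0,0,0,1],[0,0,0,0,0,0,1],[0,0,0,0,0,0,1],[0,0,0,0,0,0,1],[0,0,0,0,0,0,1],[0,0,0,0,0,0,1]]]'
python3 - <<'E'
from h import *
plan(.5623,-.2705,.014,.111)
cv2.imwrite('pics/w18.png',camera('wrist'))
E
```

```text
time_s: 29.0
tool_pos: [0.4057, -0.1521, 0.1209]
ee_rot: [0.471, 0.527, -0.472, 0.527]
ft_force: [1.8, 0.6, -0.7]
grip_width: 0.0178
time_s: 29.67
tool_pos: [0.5614, -0.2721, 0.0762]
ee_rot: [0.472, 0.526, -0.471, 0.528]
ft_force: [0.7, -0.3, -1.0]
grip_width: 0.0182
time_s: 30.33
tool_pos: [0.56, -0.2712, 0.0619]
ee_rot: [0.472, 0.527, -0.471, 0.527]
ft_force: [0.6, 0.4, 0.3]
grip_width: 0.0179
t 30.33 tcp [ 0.56   -0.2712  0.0619] toolY [0.994 0.111 0.001] tilt 0.05 w 0.0179 j [-0.53  0.68  1.57 -0.    0.88 -0.64] F [0.6 0.4 0.3]
shift xyz mm [47.9  2.3 -0.5] turn rx rad [ 0.    -3.142] rows by turn >= [ 0.  25.1]
```

View pics/w18.png

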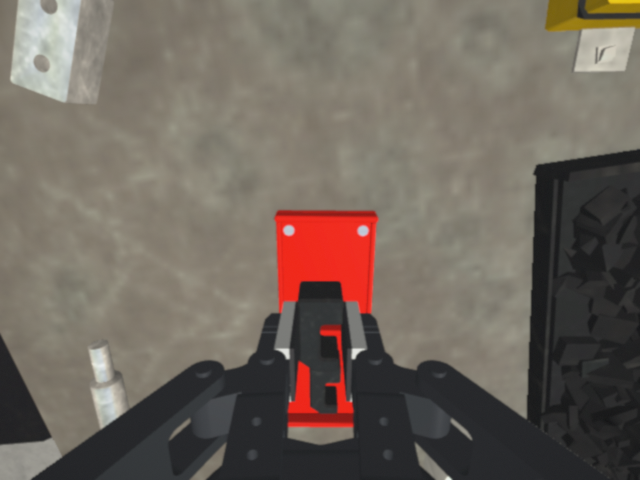

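```bash
python3 -m pendant '[[[0.02,0.0023,-0.0005,0,0,0,1],[0.02,0,0,0,0,0,1],[0.006,0,0,0,0,0,1],[0.002,0,0,0,0,0,1],[0,0,0,0,0,0,1],[0,0,0,0,0,0,1],[0,0,0,0,0,0,0.1],[0,0,0,0,0,0,0.1]]]'
python3 -m pendant '[[[0,0,0,0,0,0,0.1],[-0.025,0,0,0,0,0,0.1],[-0.035,0,0,0,0,0,0.1],[-0.04,0,0,0,0,0,0.1],[-0.02,-0.03,0,0,0,0,0.1],[0,-0.035,0,0,0,0,0.1],[0,-0.035,0,0,0,0,0.1],[0,-0.035,0,0,0,0,0.1]]]'
python3 -m pendant '[[[0,0,0,0,0,0,0.1],[0,0,0,0,0,0,0.1],[0,0,0,0,0,0,0.1],[0,0,0,0,0,0,0.1],[0,0,0,0,0,0,0.1],[0,0,0,0,0,0,0.1],[0,0,0,0,0,0,0.1],[0,0,0,0,0,0,0.1]]]'
python3 - <<'E'
from h import *
plan(.5623,-.2705,.014,.111)
a=camera('wrist');b=camera('top')
cv2.imwrite('pics/w19.png',a);cv2.imwrite('pics/t19.png',cv2.resize(b[140:340,90:540],None,fx=1.75,fy=1.75,interpolation=cv2.INTER_CUBIC));cv2.imwrite('pics/t19f.png',b)
E
```

```text
time_s: 31.05
tool_pos: [0.5624, -0.2706, 0.0141]
ee_rot: [0.472, 0.527, -0.471, 0.527]
ft_force: [0.7, -0.7, 0.5]
grip_width: 0.0385
time_s: 31.72
tool_pos: [0.4265, -0.2852, 0.1339]
ee_rot: [0.471, 0.527, -0.471, 0.528]
ft_force: [-0.0, -1.1, 0.6]
grip_width: 0.0383
time_s: 32.38
tool_pos: [0.4281, -0.2852, 0.1332]
ee_rot: [0.471, 0.527, -0.471, 0.527]
ft_force: [-0.2, 0.0, 0.0]
grip_width: 0.0384
t 32.38 tcp [ 0.4281 -0.2852  0.1332] toolY [ 0.994  0.111 -0.   ] tilt 0.01 w 0.0384 j [-0.68  0.42  1.83  0.    0.89 -0.79] F [-0.2  0.   0. ]
shift xyz mm [119.1 135.    0.3] turn rx rad [ 0.    -3.141] rows by turn >= [ 0.  25.1]
```

View pics/w19.png

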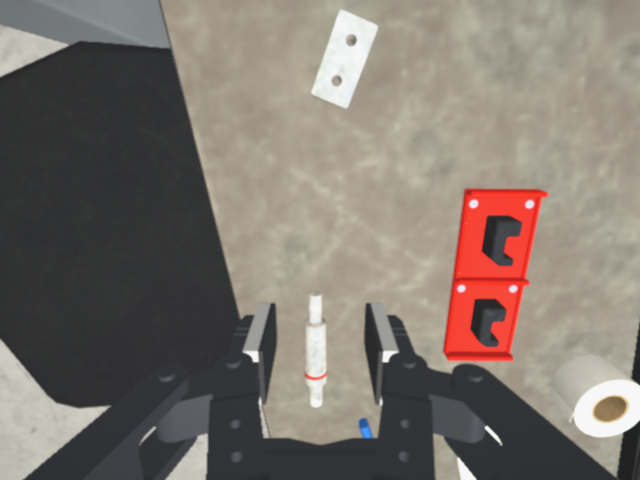

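View pics/t19.png

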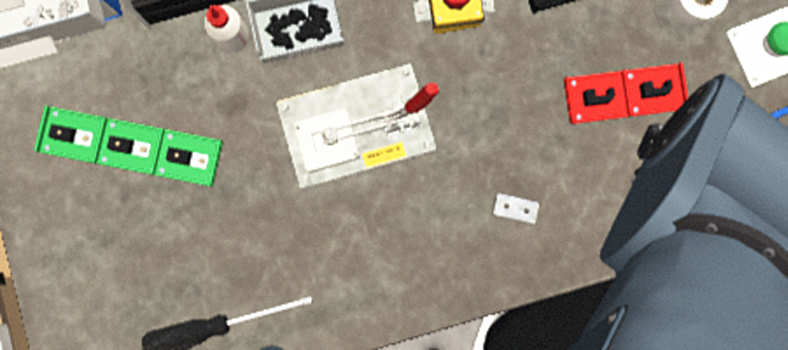

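All five parts lie flat and centred in their pockets. The gauge block is still at about (385,259) in the top view, and the plug gauge lies as before. Handing in.

```bash
python3 - <<'E'
from plant import job_done,state
print(state()['time_s']);print(job_done())
E
```

```text
32.4833
the job is handed in; nothing more can be done
None
```

I put the three clip assemblies in the green tray and the two bare clips in the red tray, one in each pocket. The job was handed in at 32.5 s of the 118 s allowed.

- **Placement:** The last top and wrist pictures show all five parts flat, lengthwise and near the middle of their pockets. I judged this by eye and did not measure the final positions.
- **Gauges:** The setting block is at the same place in the top view, within about 1 pixel (roughly 2 mm). The plug gauge looks undisturbed in the wrist view, but the arm hid it in the last top picture, so I have no second view of it.
- **Forces:** The highest reading was about 24 N vertical, a short one seen as the fingers closed on each assembly. The gripper was clear of everything when I handed in.
- **Width reading:** The gripper read about 16 mm on the 18 mm assemblies and 18 mm on the 19 mm clips. I took this as sensor offset, because every part was held straight.

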